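Load the third slotted weight on the check hanger

ROBOT

A 6-joint arm with a two-finger parallel gripper is mounted at the origin on the work surface. World frame = base frame: x ahead of the robot, y to its left, z up, the work surface at z = 0. Lengths are in m, angles in degrees, forces in N, time in s.
With the tool pointing down it reaches from about 0.25 to 0.775 m from the base axis. Payload 8.9 kg.
Tool frame: the origin (TCP) lies at the very end of the fingers, on their centre line; the grasp point (between the pads) lies 19 mm behind it (arm.grip_depth is the distance from the TCP to the grasp point, in m); x points along the fingers, y is the direction in which the jaws open and shut, and the axes are right-handed (so a half turn about x gives the same grasp; the last joint's range is limited). The gripper opens to 85 mm and grips with 20 to 120 N. Pads are 22 mm wide; open, the fingers measure 114 mm over their backs; the gripper's body (76 mm by 85 mm) begins 54 mm behind the grasp point. The pads swing forward as they close: fully open they stand 13 mm farther back than shut.
Start: joints at [55.216, 16.656, -8.789, 64.555, 0, 82.019], TCP at [0.237, 0.469, 0.231] pointing down, gripper open.
Joint ranges: [-144.48, 144.48], [-52.06, 99.96], [-74.48, 78.29], [-112.23, 115.85], [-86.99, 84.42], [-180, 180]. Speed limits (degrees/s): [127.2, 127.2, 159.86, 180, 180, 180].

INTERFACE

Orientations are given as a 3x3 rotation matrix whose columns are the frame's x, y, z axes.
In Python, from cell import monitor, imaging, close_job, arm gives the robot as it stands.
- The arm moves only by the tool apply_moves, never from a script. Its argument "increments" is a list that holds one entry, the list of rows, each a list of 7 numbers: the turn, a rotation vector about the tool's x, y, z in degrees, then the shift along the tool's x, y, z in m, then the closure, from -1 (fully open) to 1 (shut), so that 0 is half open. A call has 1 to 10 rows; each row is the pose to reach, as a shift and turn from the pose commanded when the call began, along the tool's axes at that moment; what a row does not reach only later rows make up. A row lasts 1/8 s, in which the tool goes at most 62.5 mm and 10.7 degrees, less where a joint would pass 70% of its speed; a pose out of reach is approached as far as the arm can. A call with a gripper value outside its range is refused whole. The fingers move at their own pace and stop on an object; "grip_force" is the grip in N (left out, the last holds). Time passes only in rows, so rows that repeat a pose let the fingers close. It gives the time, the measured TCP pose, the force and the opening at its end, in the units of the state.
- monitor.get_state(): the state, without advancing time (a new reading comes with each control period).
- imaging.snapshot(name): name is "side" or "top" or "wrist"; returns (picture, depth): 384x512x3 uint8, red, green, blue; 384x512 float32, m along the optical axis (not along the pixel's ray), 0 where there is no reading.
- imaging.get_calibration(name): a dict with "fx", "fy", "cx", "cy" (pixels), "rvec" (rotation vector, rad) and "tvec" (3), from world to camera coordinates, as OpenCV has them; the wrist camera has in their place "tool_from_camera" (4x4, takes a point from camera to tool coordinates, whose origin is the TCP and whose axes are the tool frame's). Camera axes: x right, y down, z forward; pixel columns grow to the right and rows downward; lengths in m; the calibration is good to about 2 mm. The wrist camera is an equidistant fisheye: a pixel r from the principal point sees the ray r / f radians off the axis. A picture is of the moment at which its call begins: read the wrist's pose just before it. get_calibration takes no time and is no camera call.
- close_job(): hands the job in, once; it reports no verdict.
The state is a dict: "time_s": time; "q": joint angles; "qvel": joint speeds; "joint_torque": joint torques, N m; "eef_pos": TCP position; "tool_rot": TCP orientation; "contact_force": force on the tool from outside, world axes, zero at the start; "moment": the same for the moment, N m; "width": opening from 0.0 (shut) to 1.0 (fully open).
Only numpy, scipy, OpenCV 4.12 (cv2) and the standard library are available. Lean on these libraries where they do the work, as an engineer would, in place of code of your own. Each camera call takes 0.05 s, during which the arm holds its last target. There are 200 camera calls.

TASK

Make up the check load for the hook scale: slide the loose slotted weight from the coaster sideways onto the hanger, under its head, until the stem is right at the middle of the weight, then turn it on the stem so that its slot stands a third of a turn away from each of the two slots below, and let go of it lying flat on the stack. Work by feel with a light touch, never pushing the weight against the hanger or the stack harder than about a kilogram's weight, and do not knock the hanger. The two weights already on must stay as they are, and everything else on the console stays where it is.

Things in the scene. Friction and masses are not known exactly. Their poses are not given: they have to be found in the camera images.
- weight_centre (a point): loose brass slotted weight, 0.26 to 0.36 kg, flat on a bamboo coaster (96 mm across, 6 mm thick). Disc 16 mm thick: top 9 mm is 60 mm across, bottom 7 mm only 54 mm (finger room under the rim). An 8 mm slot runs from the rim to a 12.5 mm round eye at its middle. Point: disc's middle, half-way up; x axis from the middle out along the slot, z up
- weight_slot (a point): middle of the loose weight's slot mouth, on the rim, 30 mm from its centre point along x, half-way up; same axes. The slot's corners at the rim have a small 1.5 mm bevel
- block_centre (a point): fixed dark wooden block 112 x 104 x 24 mm with a round black magnetic pad, 83 mm across, on top; point on the slab below the pad's middle, z up. The pad holds fast the 60 mm foot of a steel hanger wherever it was put down: its upright stem is up to 6 mm off the pad's middle along x and along y, and turned up to 5 degrees. The hanger's own pose is not reported
- stem_nominal (a point): where the stem would leave the stack's top if the hanger stood mid-pad, 62 mm above the slab (this height is true); axes as the block's. The stem is a rigid flat bar with round edges, 11 mm wide along x, 6 mm thick along y: a slot goes on only along x, from either end (1 mm play each side), and the weight turns only with the stem in its eye (0.75 mm play all round). Find it by feel
- head_nominal (a point): the same for the underside of the hanger's head, 28 mm above the stack. The head is 18 mm across, too big for slot and eye; with the ring on it it ends 24 mm above this point
- lower (a joint): turn of the lower of the two weights already on the hanger (same shape and size as the loose one, bottom weight's underside 30 mm above the slab). At 0 its slot points, seen from above, 150 degrees anticlockwise from the block's x axis; positive is anticlockwise
- upper (a joint): the same for the upper weight, lying on the lower one: at 0 its slot points 30 degrees anticlockwise from the block's x axis (both a few degrees more or less as the hanger is turned). The free third is thus about along the block's -y axis
- bowl_centre (a point): woven-pattern ceramic bowl, 152 mm across, 58 mm high; point in its middle; leave alone
- case_centre (a point): red plastic multi-tool case with black snap latch, 62 x 118 x 34 mm; point in its middle; leave alone
- keys_centre (a point): steel key ring with three keys, about 80 mm long, 10 mm high; point in the ring's middle; leave alone
- paperweight_centre (a point): green glass paperweight, 72 mm across, 41 mm high; point in its middle; leave alone
- torch_centre (a point): aluminium lighter-shaped torch lying flat, 58 x 35 x 13 mm; point in its middle; leave alone
- scale_centre (a point): black and grey pocket hook scale, 142 mm grip bar with steel hook, 30 mm high; point in its middle; leave alone
There are look-alikes about, which are no part of the job. What is shaped like the part that bears weight_centre but blue or green is not meant.

How it is judged:
By the outcome, as a careful person would: the job done as asked, in the order asked, and still so for the second after the job is handed in, with the robot touching nothing.
It also fails if it takes over 72 s, if anything falls off the work surface, if the arm or the gripper's body presses on something with over 40 N, if the wrist force passes 120 N, or if a joint passes its speed limit or range.

## Working session

There is one attempt and no reset: what is moved stays moved. The work goes in short steps, Python scripts to look and compute and a tool call to move; the robot and the scene stay as the last step left them, time stands still between calls to the robot, and variables do not carry over. Pictures are saved under pics/ and viewed, about 8 in all and at most 12, crops included, and the job is handed in when it is done.

Besides the shell and the picture viewer there is one more tool, called after ">>>" as a command line: name --argument value ..., lists and objects as JSON in quotes. apply_moves: Moves the arm, as the interface text tells. Its arguments: {"type":"object","properties":{"increments":{"type":"array"},"grip_force":{"type":"number"}},"required":["increments"]}

```bash
mkdir -p pics; ls; cat > h.py <<'E'
import numpy as np, cv2
from cell import monitor, imaging, arm
def snap(n,f=None):
    p,d=imaging.snapshot(n)
    if f: cv2.imwrite('pics/'+f,p[:,:,::-1])
    return p,d
def world(n,u,v,z=None,d=None):
    c=imaging.get_calibration(n); R=cv2.Rodrigues(np.array(c['rvec'],float))[0]; t=np.array(c['tvec'],float).ravel()
    r=np.array([(u-c['cx'])/c['fx'],(v-c['cy'])/c['fy'],1.])
    o=-R.T@t; w=R.T@r
    return o+w*(d if d is not None else (z-o[2])/w[2])
E
python3 - <<'E'
from h import *
p,d=snap('top'); q,e=snap('side')
np.savez('s0.npz',p=p,d=d,q=q,e=e)
cv2.imwrite('pics/t0.png',cv2.resize(p[:,:,::-1],(800,600)))
cv2.imwrite('pics/s0.png',cv2.resize(q[:,:,::-1],(800,600)))
print(monitor.get_state()); print(imaging.get_calibration('top'))
print(imaging.get_calibration('wrist'))
E
```

```text
pics
{'time_s': 0.1, 'q': array([ 5.52167399e+01,  1.66855448e+01, -8.82567890e+00,  6.45543594e+01,
       -3.95560191e-04,  8.20193191e+01]), 'qvel': array([ 0.06730595, -0.10575351,  0.00873067, -0.02788417, -0.04120063,
        0.05614809]), 'joint_torque': array([ 1.58093138e-03, -5.37978566e+01,  3.31917250e+01,  9.31088958e-03,
       -1.42082017e-04, -2.07092830e-05]), 'eef_pos': array([0.2365064 , 0.46828498, 0.23079808]), 'tool_rot': array([[-6.47317147e-04,  4.50917351e-01,  8.92565473e-01],
       [-9.44050127e-04,  8.92564987e-01, -4.50917790e-01],
       [-9.99999345e-01, -1.13451337e-03, -1.52084039e-04]]), 'contact_force': array([ 0.34060609,  0.18715846, -0.20136879]), 'moment': array([-0.01407168,  0.00214056, -0.03037006]), 'width': 1.0001052309698921}
{'fx': 467.10122430140814, 'fy': 467.10122430140814, 'cx': 261.9095039637221, 'cy': 188.3850235195791, 'rvec': array([ 2.18715654, -2.12104049,  0.16597977]), 'tvec': array([-0.01886341,  0.58022496,  1.55225702])}
{'fx': 297.3186396354542, 'fy': 297.3186396354542, 'cx': 251.0975160247432, 'cy': 194.74544247825474, 'tool_from_camera': array([[-2.74889412e-04, -3.04122838e-01,  9.52632786e-01,
        -1.43666258e-01],
       [ 9.99999962e-01, -9.44913390e-05,  2.58391724e-04,
         1.09376246e-04],
       [ 1.14327232e-05,  9.52632821e-01,  3.04122852e-01,
        -7.74992190e-02],
       [ 0.00000000e+00,  0.00000000e+00,  0.00000000e+00,
         1.00000000e+00]])}
```

View pics/t0.png

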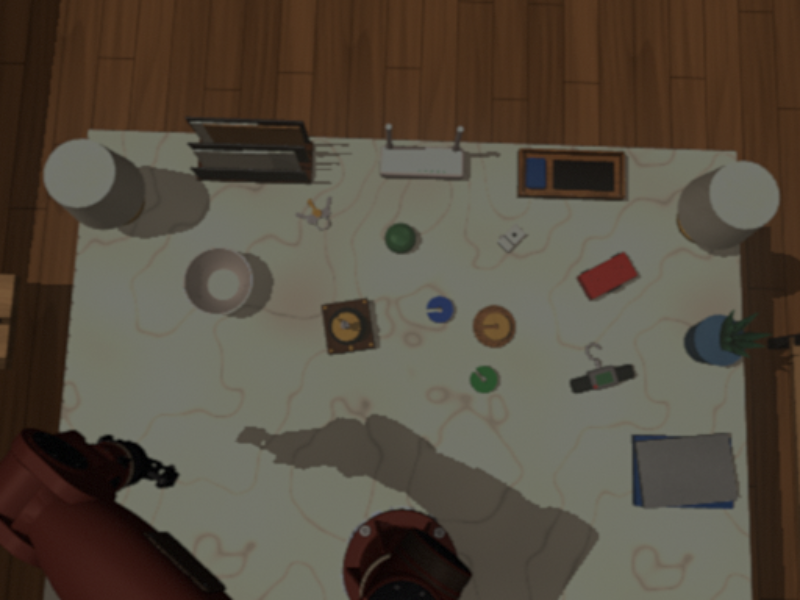

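View pics/s0.png

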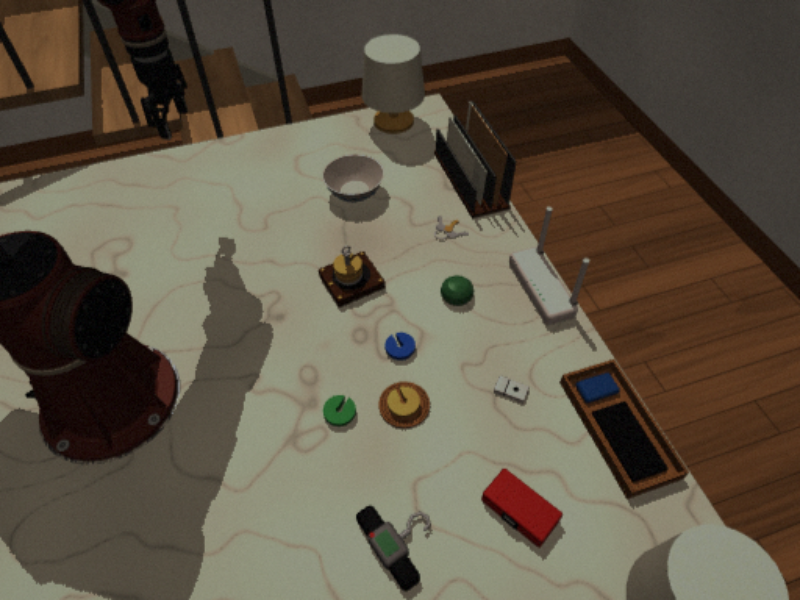

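Top view: robot at the bottom, with the loose weight on its coaster at about (494,327) and the block with hanger at about (348,326). Blue and green decoys sit nearby. I'll enlarge both areas.

```bash
python3 - <<'E'
from h import *
s=np.load('s0.npz'); p=s['p'];d=s['d']
a=p[185:235,200:250]; b=p[185:235,291:341]
im=np.hstack([cv2.resize(x,(400,400),interpolation=cv2.INTER_CUBIC) for x in(a,b)])
im=np.clip(im.astype(float)*1.7,0,255).astype(np.uint8)
cv2.imwrite('pics/c0.png',im[:,:,::-1])
for u,v,z in [(316,209,.022),(222,209,.062),(206,194,.024)]: print(world('top',u,v,z), d[v,u], world('top',u,v,d=d[v,u]))
E
```

```text
[ 0.51761188 -0.1891954   0.022     ] 1.6156477 [ 0.51865275 -0.19052273  0.0116809 ]
[0.50379865 0.13037866 0.062     ] 1.5280657 [0.50075924 0.12802003 0.09413404]
[0.55736936 0.19019727 0.024     ] 1.6273901 [0.56019753 0.19264899 0.00154192]
```

View pics/c0.png

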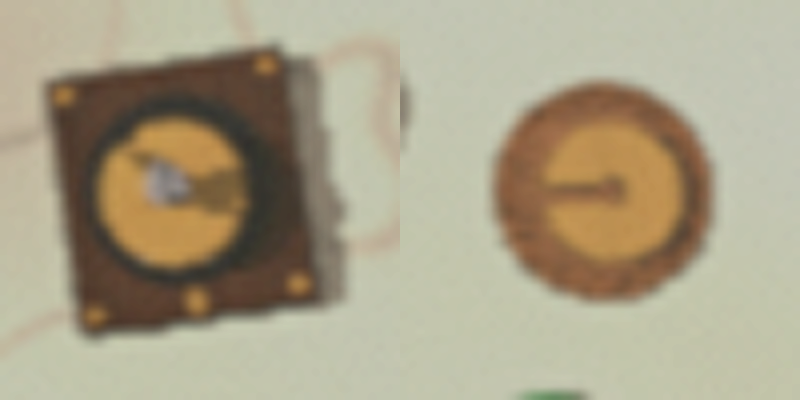

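```bash
cat >> h.py <<'E'
def plan(pos,zang):
    """turn (deg, tool axes) and shift (m, tool axes) from measured pose to fingers-down pose, tool z at world angle zang"""
    s=monitor.get_state(); R=np.array(s['tool_rot']); a=np.radians(zang)
    z=np.array([np.cos(a),np.sin(a),0]); x=np.array([0,0,-1.]); T=np.c_[x,np.cross(z,x),z]
    r=np.degrees(cv2.Rodrigues(R.T@T)[0].ravel()); t=R.T@(np.array(pos)-s['eef_pos'])
    print('turn',r.round(2),'shift',t.round(4),'t',round(s['time_s'],2),'pos',np.round(s['eef_pos'],4),'zang',round(float(np.degrees(np.arctan2(R[1,2],R[0,2]))),2),'F',np.round(s['contact_force'],2),'q6',round(s['q'][5],1),'w',round(s['width'],3))
def wray(u,v,z,st):
    c=imaging.get_calibration('wrist'); T=np.array(c['tool_from_camera'])
    x,y=u-c['cx'],v-c['cy']; r=np.hypot(x,y); th=r/c['fx']
    ray=np.array([np.sin(th)*x/r,np.sin(th)*y/r,np.cos(th)])
    R=np.array(st['tool_rot']); o=R@T[:3,3]+st['eef_pos']; w=R@T[:3,:3]@ray
    return o+w*(z-o[2])/w[2]
def wproj(P,st):
    c=imaging.get_calibration('wrist'); T=np.linalg.inv(c['tool_from_camera'])
    R=np.array(st['tool_rot']); k=T[:3,:3]@(R.T@(np.array(P)-st['eef_pos']))+T[:3,3]
    th=np.arctan2(np.hypot(k[0],k[1]),k[2]); ph=np.arctan2(k[1],k[0])
    return c['cx']+c['fx']*th*np.cos(ph), c['cy']+c['fx']*th*np.sin(ph)
E
python3 -c "
from h import *
plan([.50,.13,.21],90)"
```

```text
turn [-1.168e+02 -7.000e-02  3.000e-02] shift [ 0.0209 -0.1831  0.3877] t 0.1 pos [0.2365 0.4683 0.2308] zang -26.8 F [ 0.34  0.19 -0.2 ] q6 82.0 w 1.0
```

>>> apply_moves --increments '[[[-11,0,0,0.002,-0.018,0.039,-1],[-22,0,0,0.004,-0.037,0.078,-1],[-33,0,0,0.006,-0.055,0.116,-1],[-44,0,0,0.008,-0.073,0.155,-1],[-55,0,0,0.01,-0.092,0.194,-1],[-66,0,0,0.012,-0.11,0.233,-1],[-77,0,0,0.014,-0.128,0.271,-1],[-88,0,0,0.016,-0.146,0.31,-1],[-99,0,0,0.018,-0.165,0.349,-1],[-106,0,0,0.021,-0.183,0.388,-1]]]'

```text
time_s: 1.35
eef_pos: [0.5011, 0.129, 0.2101]
tool_rot: [[-0.0, -0.983, 0.182], [0.0, 0.182, 0.983], [-1.0, 0.0, -0.0]]
contact_force: [0.3, 0.7, -0.2]
width: 1.003
```

>>> apply_moves --increments '[[[-10,0,0,0,0,0,-1],[-10.8,0,0,0,0,0,-1],[-10.8,0,0,0,0,0,-1]]]'

```text
time_s: 1.72
eef_pos: [0.5002, 0.1306, 0.2102]
tool_rot: [[-0.0, -1.0, 0.003], [0.0, 0.003, 1.0], [-1.0, 0.0, 0.0]]
contact_force: [-0.2, 0.3, -0.2]
width: 1.003
```

```bash
python3 - <<'E'
from h import *
st=monitor.get_state(); p,d=snap('wrist')
np.savez('w1.npz',p=p,d=d); 
import pickle; pickle.dump(st,open('w1.pkl','wb'))
u,v=wproj([.504,.13,.062],st); print(u,v)
im=np.clip(p*1.6,0,255).astype(np.uint8)
u0,v0=int(min(max(u-100,0),312)),int(min(max(v-75,0),234)); print(u0,v0)
cr=cv2.resize(im[v0:v0+150,u0:u0+200],(800,600),interpolation=cv2.INTER_CUBIC)
cv2.imwrite('pics/w1.png',cr[:,:,::-1])
plan([.515,-.19,.17],90)
E
```

```text
247.6664008695495 179.77807672644312
147 104
turn [-0.14  0.   -0.01] shift [ 0.0403 -0.0156 -0.3207] t 1.77 pos [0.5002 0.1307 0.2103] zang 89.86 F [-0.31  0.81 -0.2 ] q6 -83.3 w 0.998
```

View pics/w1.png

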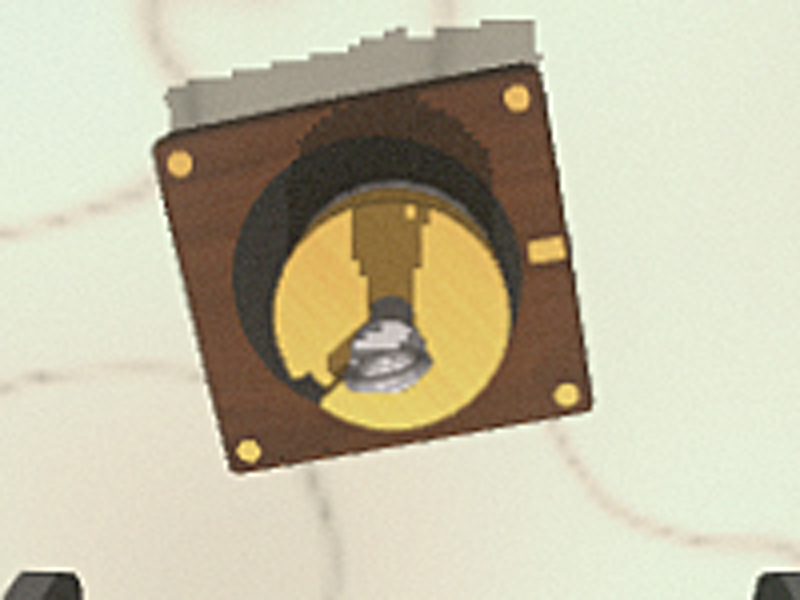

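Wrist view over the hanger, with image right = world −x and down = +y. Block corners are at about (155,145), (537,65), (592,408) and (232,472). The upper weight's disc is centred at about (393,313) and its slot mouth at about (315,390).

```bash
python3 - <<'E'
from h import *
import pickle; st=pickle.load(open('w1.pkl','rb'))
f=lambda a,b,z: wray(147+a/4,104+b/4,z,st)[:2]
C=np.array([f(*c,.024) for c in [(155,145),(537,65),(592,408),(232,472)]])
print('block',C.round(4),C.mean(0).round(4))
for i in range(4):
    e=C[(i+1)%4]-C[i]; print(np.hypot(*e).round(4),np.degrees(np.arctan2(e[1],e[0])).round(1))
p=np.load('w1.npz')['p']; D=np.load('w1.npz')['d']
E=np.array([f(*c,.062) for c in [(274,310),(513,310),(395,432)]]);print('disc',E.round(4))
# brass mask ellipse -> circle fit at z=.062 on right/left/bottom edge
hsv=cv2.cvtColor(p,cv2.COLOR_RGB2HSV); m=((hsv[...,1]>110)&(hsv[...,2]>110)).astype(np.uint8)
pts=[]
for v in range(150,214):
    u=np.where(m[v,210:280])[0]
    if len(u)>5: pts+= [(u[0]+210-.5,v),(u[-1]+210+.5,v)]
W=np.array([wray(a,b,.062,st)[:2] for a,b in pts])
from scipy.optimize import least_squares
r=least_squares(lambda q: np.hypot(W[:,0]-q[0],W[:,1]-q[1])-q[2],[.504,.13,.03],loss='soft_l1',f_scale=.0005); print('fit',r.x.round(4))
print('slot mouth',f(316,391,.062)); c=r.x[:2]; s=f(316,391,.062)-c; print(np.degrees(np.arctan2(s[1],s[0])))
print('head', f(390,350,.1),f(347,370,.1),f(430,370,.1))
E
```

```text
block [[0.5742 0.0933]
 [0.4671 0.0719]
 [0.4484 0.1723]
 [0.5566 0.1927]] [0.5116 0.1325]
0.1093 -168.7
0.1021 100.5
0.1101 10.7
0.1009 -80.0
disc [[0.5369 0.1316]
 [0.4759 0.1319]
 [0.5062 0.165 ]]
fit [0.5072 0.1335 0.0299]
slot mouth [0.52671451 0.15354138]
45.742339255364
head [0.50642822 0.13075069] [0.51614524 0.13542246] [0.4974905  0.13547668]
```

>>> apply_moves --increments '[[[0,0,0,0.007,-0.003,-0.055,-1],[0,0,0,0.014,-0.005,-0.11,-1],[0,0,0,0.02,-0.008,-0.165,-1],[0,0,0,0.027,-0.011,-0.22,-1],[0,0,0,0.034,-0.013,-0.27,-1],[0,0,0,0.04,-0.016,-0.321,-1],[0,0,0,0.04,-0.016,-0.321,-1],[0,0,0,0.04,-0.016,-0.321,-1],[0,0,0,0.04,-0.016,-0.321,-1]]]'

```text
time_s: 2.9
eef_pos: [0.5166, -0.1894, 0.1706]
tool_rot: [[0.0, -1.0, -0.001], [0.0, -0.001, 1.0], [-1.0, -0.0, 0.0]]
contact_force: [-0.2, 1.0, -0.3]
width: 1.002
```

```bash
python3 - <<'E'
from h import *
st=monitor.get_state(); p,d=snap('wrist')
np.savez('w2.npz',p=p,d=d); 
import pickle; pickle.dump(st,open('w2.pkl','wb'))
u,v=wproj([.515,-.19,.022],st); print(u,v)
im=np.clip(p*1.6,0,255).astype(np.uint8)
u0,v0=int(min(max(u-100,0),312)),int(min(max(v-75,0),234)); print(u0,v0)
cr=cv2.resize(im[v0:v0+150,u0:u0+200],(800,600),interpolation=cv2.INTER_CUBIC)
cv2.imwrite('pics/w2.png',cr[:,:,::-1])
hsv=cv2.cvtColor(p,cv2.COLOR_RGB2HSV); print(hsv[int(v)+15,int(u)+15])
plan([.515,-.19,.17],90)
E
```

```text
253.07421480155296 179.6486582933327
153 104
[ 23 140 135]
turn [0.07 0.   0.01] shift [ 0.0006  0.0017 -0.0005] t 2.95 pos [ 0.5167 -0.1895  0.1706] zang 90.07 F [-0.17 -0.05  0.39] q6 -117.8 w 1.006
```

View pics/w2.png

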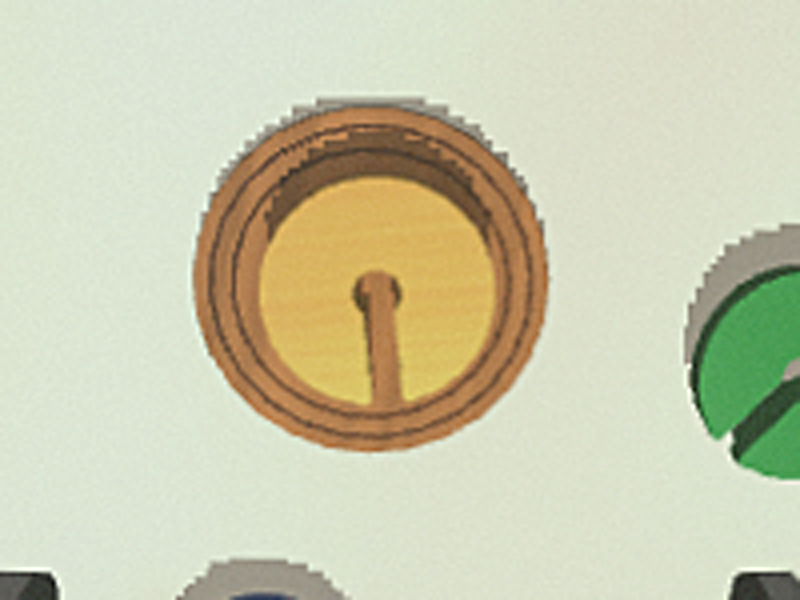

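Wrist view over the loose weight: disc centre at about (378,291), and its slot runs down the image to the mouth at (388,404). The green decoy starts at x≈690, which clears the fingers.

```bash
python3 - <<'E'
from h import *
import pickle; st=pickle.load(open('w2.pkl','rb'))
p=np.load('w2.npz')['p']
f=lambda a,b,z: wray(153+a/4,104+b/4,z,st)[:2]
from scipy.optimize import least_squares
hsv=cv2.cvtColor(p,cv2.COLOR_RGB2HSV).astype(int); m=((hsv[...,0]>=18)&(hsv[...,0]<32)&(hsv[...,1]>90)&(hsv[...,2]>110)).astype(np.uint8)
pts=[]
for v in range(150,205):
    u=np.where(m[v,205:290])[0]
    if len(u)>8: pts+=[(u[0]+204.5,v),(u[-1]+205.5,v)]
W=np.array([wray(a,b,.022,st)[:2] for a,b in pts])
r=least_squares(lambda q: np.hypot(W[:,0]-q[0],W[:,1]-q[1])-q[2],[.515,-.19,.03],loss='soft_l1',f_scale=.0005); print('fit',r.x.round(4))
print('eye',f(378,291,.022),'mouth',f(388,404,.022))
s=f(388,404,.022)-r.x[:2]; print(np.degrees(np.arctan2(s[1],s[0])))
s=f(388,404,.022)-f(379,291,.022); print(np.degrees(np.arctan2(s[1],s[0])))
plan([r.x[0],r.x[1],.035],95)
E
```

```text
fit [ 0.5213 -0.1924  0.0301]
eye [ 0.52065809 -0.1930356 ] mouth [ 0.51812661 -0.16265052]
96.16555234871488
94.28763977949097
turn [-4.93 -0.    0.01] shift [ 0.1356 -0.0046 -0.0029] t 2.95 pos [ 0.5167 -0.1895  0.1706] zang 90.07 F [-0.17 -0.05  0.39] q6 -117.8 w 1.006
```

>>> apply_moves --increments '[[[-5,0,0,0.05,-0.0045,-0.003,-0.64],[-5,0,0,0.1,-0.0045,-0.003,-0.64],[-5,0,0,0.12,-0.0045,-0.003,-0.64],[-5,0,0,0.135,-0.0045,-0.003,-0.64],[-5,0,0,0.142,-0.0045,-0.003,-0.64],[-5,0,0,0.148,-0.0045,-0.003,-0.64],[-5,0,0,0.148,-0.0045,-0.003,-0.64]]]'

```text
time_s: 3.82
eef_pos: [0.5212, -0.1938, 0.0225]
tool_rot: [[0.0, -0.996, -0.087], [-0.0, -0.087, 0.996], [-1.0, -0.0, -0.0]]
contact_force: [-0.9, 0.8, -0.1]
width: 0.819
```

```bash
python3 - <<'E'
from h import *
plan([.521,-.1925,.01],95)
p,d=snap('wrist')
im=np.clip(p*1.6,0,255).astype(np.uint8)
cv2.imwrite('pics/w3.png',cv2.resize(im[140:380,90:410],(800,600),interpolation=cv2.INTER_CUBIC)[:,:,::-1])
E
```

```text
turn [-0.   -0.01  0.02] shift [0.0125 0.0001 0.0013] t 3.83 pos [ 0.5212 -0.1938  0.0225] zang 95.0 F [-0.86  0.76 -0.06] q6 -122.9 w 0.819
```

View pics/w3.png

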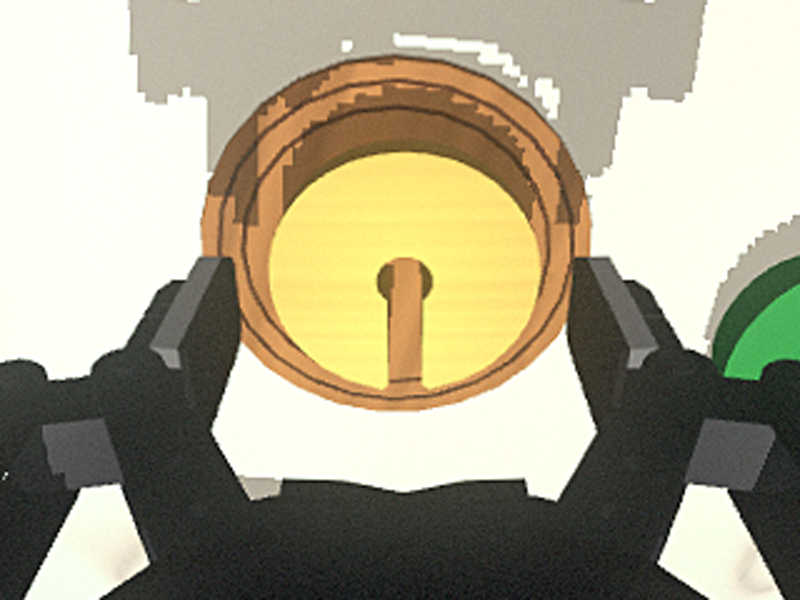

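Fingers straddle the weight with the slot running straight down the image, well aligned. I'll feel down to the coaster to locate the fingertips.

>>> apply_moves --increments '[[[0,0,0,0.004,0,0.001,-0.64],[0,0,0,0.008,0,0.001,-0.64],[0,0,0,0.011,0,0.001,-0.64],[0,0,0,0.012,0,0.001,-0.64],[0,0,0,0.013,0,0.001,-0.64]]]'

```text
time_s: 4.5
eef_pos: [0.5209, -0.1927, 0.0093]
tool_rot: [[0.0, -0.996, -0.087], [-0.0, -0.087, 0.996], [-1.0, -0.0, -0.0]]
contact_force: [0.1, -0.3, 0.2]
width: 0.818
```

>>> apply_moves --increments '[[[0,0,0,0.001,0,0,-0.64],[0,0,0,0.002,0,0,-0.64],[0,0,0,0.003,0,0,-0.64],[0,0,0,0.003,0,0,-0.64]]]'

```text
time_s: 5.0
eef_pos: [0.5209, -0.1927, 0.0062]
tool_rot: [[-0.0, -0.996, -0.087], [0.0, -0.087, 0.996], [-1.0, 0.0, 0.0]]
contact_force: [0.9, -0.4, -0.2]
width: 0.824
```

>>> apply_moves --increments '[[[0,0,0,0.001,0,0,-0.64],[0,0,0,0.002,0,0,-0.64],[0,0,0,0.002,0,0,-0.64]]]'

```text
time_s: 5.38
eef_pos: [0.5208, -0.1927, 0.0042]
tool_rot: [[-0.0, -0.996, -0.087], [0.0, -0.087, 0.996], [-1.0, 0.0, 0.0]]
contact_force: [0.7, -0.1, 0.8]
width: 0.821
```

>>> apply_moves --increments '[[[0,0,0,0.001,0,0,-0.64],[0,0,0,0.0015,0,0,-0.64],[0,0,0,0.002,0,0,-0.64]]]'

```text
time_s: 5.75
eef_pos: [0.5209, -0.1927, 0.0023]
tool_rot: [[-0.0, -0.996, -0.087], [0.0, -0.087, 0.996], [-1.0, 0.0, 0.0]]
contact_force: [0.1, 0.5, -0.5]
width: 0.815
```

>>> apply_moves --increments '[[[0,0,0,0,0,0,-0.55],[0,0,0,0,0,0,-0.5],[0,0,0,0,0,0,-0.45],[0,0,0,0,0,0,-0.4],[0,0,0,0,0,0,-0.35],[0,0,0,0,0,0,-0.3],[0,0,0,0,0,0,0],[0,0,0,0,0,0,0]]]' --grip_force 30

```text
time_s: 6.75
eef_pos: [0.5211, -0.1927, 0.0028]
tool_rot: [[0.0, -0.996, -0.087], [-0.0, -0.087, 0.996], [-1.0, -0.0, -0.0]]
contact_force: [-1.5, -0.2, 6.4]
width: 0.686
```

```bash
python3 - <<'E'
from h import *
plan([.521,-.1925,.15],95)
print(monitor.get_state()['moment'])
E
```

```text
turn [-0.   -0.01  0.02] shift [-0.1472 -0.      0.0002] t 6.75 pos [ 0.5211 -0.1927  0.0028] zang 95.0 F [-1.55 -0.22  6.36] q6 -122.8 w 0.686
[0.23296394 0.22260312 0.02731419]
```

Tips touched the coaster while closing (6 N up), so at this opening they sit 3.2 mm behind the TCP. I'll regrip 3.5 mm higher so they stay clear of the stack's rim later.

>>> apply_moves --increments '[[[0,0,0,0,0,0,-0.5],[0,0,0,-0.001,0,0,-0.5],[0,0,0,-0.0035,0,0,-0.5],[0,0,0,-0.0035,0,0,-0.45],[0,0,0,-0.0035,0,0,-0.4],[0,0,0,-0.0035,0,0,-0.35],[0,0,0,-0.0035,0,0,0],[0,0,0,-0.0035,0,0,0],[0,0,0,-0.0035,0,0,0]]]' --grip_force 30

```text
time_s: 7.88
eef_pos: [0.5211, -0.1928, 0.0064]
tool_rot: [[0.0, -0.996, -0.087], [-0.0, -0.087, 0.996], [-1.0, -0.0, -0.0]]
contact_force: [-2.0, 2.0, 8.7]
width: 0.685
```

```bash
python3 - <<'E'
from h import *
plan([.521,-.1925,.1],95)
E
```

```text
turn [-0.   -0.02  0.02] shift [-0.0936  0.      0.0003] t 7.88 pos [ 0.5211 -0.1928  0.0064] zang 95.0 F [-1.96  2.03  8.7 ] q6 -122.8 w 0.685
```

>>> apply_moves --increments '[[[0,0,0,-0.005,0,0,0],[0,0,0,-0.02,0,0,0],[0,0,0,-0.05,0,0,0],[0,0,0,-0.094,0,0,0],[0,0,0,-0.094,0,0,0],[0,0,0,-0.094,0,0,0]]]'

```text
time_s: 8.62
eef_pos: [0.5206, -0.1925, 0.0997]
tool_rot: [[-0.0, -0.996, -0.087], [0.0, -0.087, 0.996], [-1.0, 0.0, 0.0]]
contact_force: [-0.0, 0.8, -3.7]
width: 0.684
```

```bash
python3 - <<'E'
from h import *
plan([.521,-.1925,.1],95)
st=monitor.get_state(); print(st['moment'])
p,d=snap('wrist'); np.savez('w4.npz',p=p,d=d)
c=imaging.get_calibration('wrist'); T=np.array(c['tool_from_camera'])
v,u=np.mgrid[0:384,0:512]; x=u-c['cx'];y=v-c['cy'];r=np.hypot(x,y)+1e-9;th=r/c['fx']
ray=np.stack([np.tan(th)*x/r,np.tan(th)*y/r,np.ones_like(r)],-1)
P=(ray*d[...,None])@T[:3,:3].T+T[:3,3]; P[d==0]=np.nan
np.save('P4.npy',P)
# finger pixels: |y| in 25..50mm, |z|<13mm ; disc: |y|<29
X,Y,Z=P[...,0],P[...,1],P[...,2]
for s in(1,-1):
    k=(s*Y>.030)&(s*Y<.05)&(abs(Z)<.02)&(X>-.06)&(X<.03); print(s,k.sum(),np.nanpercentile(X[k],[50,90,95,99,100]).round(4))
k=(np.hypot(Y,Z)<.027)&(np.hypot(Y,Z)>.012); print('disc top X',np.nanpercentile(X[k],[5,25,50,75,95]).round(4))
im=np.clip(p*1.6,0,255).astype(np.uint8)
cv2.imwrite('pics/w4.png',cv2.resize(im[140:290,150:350],(800,600),interpolation=cv2.INTER_CUBIC)[:,:,::-1])
E
```

```text
turn [-0.    0.01 -0.02] shift [-0.0003 -0.0004 -0.    ] t 8.62 pos [ 0.5206 -0.1925  0.0997] zang 95.0 F [-0.02  0.76 -3.66] q6 -122.8 w 0.684
[-0.04160476 -0.00333315 -0.0254664 ]
1 2157 [-0.0519 -0.0227 -0.0171 -0.0119 -0.0091]
-1 2272 [-0.0508 -0.0219 -0.0169 -0.0115 -0.0091]
disc top X [-0.0997 -0.0885 -0.0173 -0.0162  0.0928]
```

View pics/w4.png

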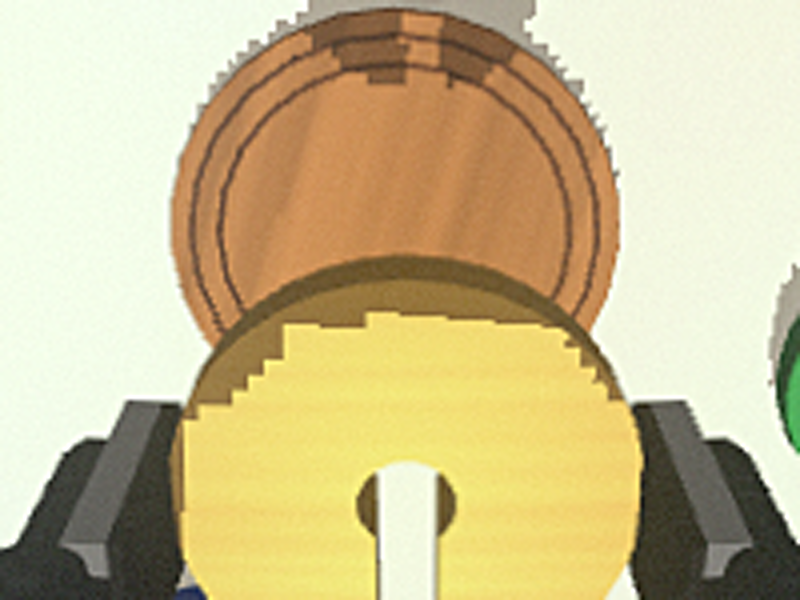

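```bash
python3 - <<'E'
from h import *
c=imaging.get_calibration('wrist'); T=np.array(c['tool_from_camera'])
def tool(u,v,X):
    x,y=u-c['cx'],v-c['cy']; r=np.hypot(x,y); th=r/c['fx']
    w=T[:3,:3]@np.array([np.sin(th)*x/r,np.sin(th)*y/r,np.cos(th)]); o=T[:3,3]
    return o+w*(X-o[0])/w[0]
for a,b in [(407,503),(180,430),(640,430),(410,256),(407,462),(357,503),(457,503)]: print(a,b,tool(150+a/4,140+b/4,-.0164).round(4), tool(150+a/4,140+b/4,-.0074).round(4))
plan([.4444,.1167,.1],15)
E
```

```text
407 503 [-0.0164 -0.0001 -0.0003] [-0.0074 -0.0001  0.0052]
180 430 [-0.0164 -0.0278 -0.0103] [-0.0074 -0.0297 -0.0055]
640 430 [-0.0164  0.0284 -0.0103] [-0.0074  0.0304 -0.0055]
410 256 [-0.0164  0.0002 -0.0329] [-0.0074  0.0003 -0.0297]
407 462 [-0.0164 -0.0001 -0.0062] [-0.0074 -0.0001 -0.0011]
357 503 [-0.0164 -0.0063 -0.0003] [-0.0074 -0.0067  0.0052]
457 503 [-0.0164  0.0061 -0.0003] [-0.0074  0.0066  0.0052]
turn [ 8.e+01 -1.e-02 -1.e-01] shift [-0.0006  0.0486  0.3144] t 8.68 pos [ 0.5202 -0.1923  0.0991] zang 95.0 F [-0.58 -0.08 -3.02] q6 -122.8 w 0.685
```

Weight is held flat, centred on the tool to within 0.5 mm, with the slot along tool z. Next: the standoff pose in front of the stem.

>>> apply_moves --increments '[[[10,0,0,0,0.006,0.035,0],[20,0,0,0,0.012,0.07,0],[30,0,0,0,0.018,0.105,0],[40,0,0,0,0.024,0.14,0],[50,0,0,0,0.03,0.175,0],[60,0,0,0,0.036,0.21,0],[70,0,0,0,0.042,0.25,0],[80,0,0,0,0.0486,0.29,0],[80,0,0,0,0.0486,0.305,0],[80,0,0,0,0.0486,0.3144,0]]]'

```text
time_s: 9.93
eef_pos: [0.4447, 0.1167, 0.0992]
tool_rot: [[-0.001, -0.262, 0.965], [-0.0, 0.965, 0.262], [-1.0, -0.0, -0.001]]
contact_force: [0.2, -0.6, -2.8]
width: 0.69
```

>>> apply_moves --increments '[[[0,0,0,0,0,0,0],[0,0,0,0.015,0,0,0],[0,0,0,0.03,0,0,0],[0,0,0,0.033,0,0,0],[0,0,0,0.033,0,0,0],[0,0,0,0.033,0,0,0]]]'

```text
time_s: 10.68
eef_pos: [0.4456, 0.1161, 0.0673]
tool_rot: [[0.001, -0.259, 0.966], [0.0, 0.966, 0.259], [-1.0, -0.0, 0.001]]
contact_force: [-1.7, -0.1, -3.5]
width: 0.685
```

```bash
python3 - <<'E'
from h import *
import pickle
plan([.4444,.1167,.0664],15)
st=monitor.get_state(); print(st['moment']); pickle.dump(st,open('w5.pkl','wb'))
p,d=snap('wrist'); np.savez('w5.npz',p=p,d=d)
im=np.clip(p*1.6,0,255).astype(np.uint8)
cv2.imwrite('pics/w5.png',cv2.resize(im[170:320,150:350],(800,600),interpolation=cv2.INTER_CUBIC)[:,:,::-1])
E
```

```text
turn [-0.01  0.05  0.01] shift [ 0.0009  0.0009 -0.001 ] t 10.68 pos [0.4456 0.1161 0.0673] zang 14.99 F [-1.7  -0.1  -3.46] q6 -9.5 w 0.685
[-0.01315327 -0.01802832  0.00742951]
```

View pics/w5.png

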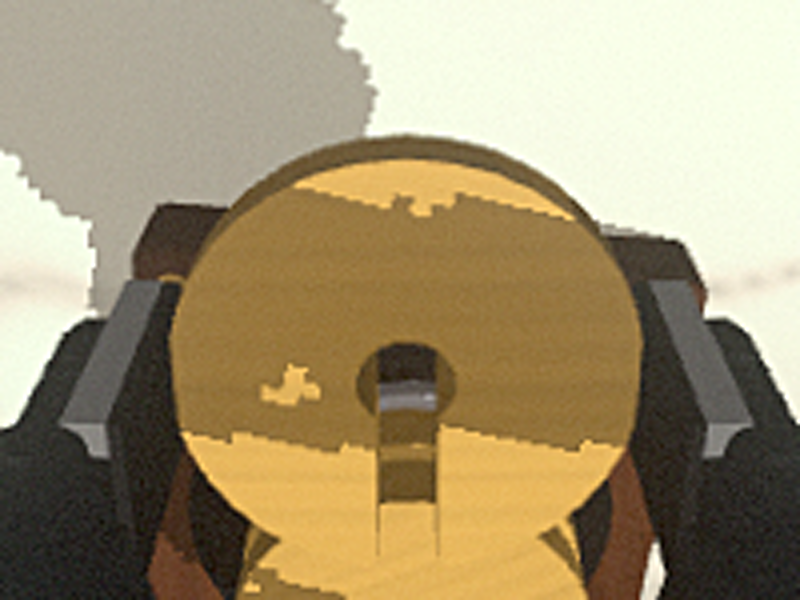

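The held weight fills this crop, and the stack and stem are further down. I'll crop the same frame lower.

```bash
python3 - <<'E'
from h import *
p=np.load('w5.npz')['p']
im=np.clip(p*1.6,0,255).astype(np.uint8)
cv2.imwrite('pics/w6.png',cv2.resize(im[264:384,170:330],(800,600),interpolation=cv2.INTER_CUBIC)[:,:,::-1])
E
```

```text
(no output)
```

View pics/w6.png

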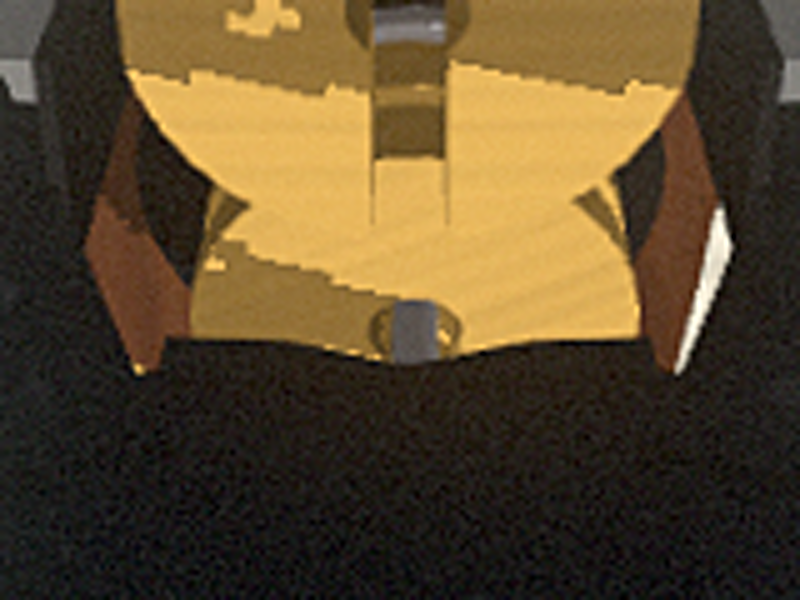

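Stem foot visible at crop (416,300), with the held slot centred at x≈409, so nearly in line. Computing the offsets in tool axes.

```bash
python3 - <<'E'
from h import *
import pickle; st=pickle.load(open('w5.pkl','rb'))
f=lambda a,b,z: wray(170+a/5,264+b/5,z,st)
R=np.array(st['tool_rot'])
for n,a,b,z in [('stemfoot',416,301,.062),('L',393,303,.062),('R',438,303,.062),('eyeL',370,330,.062),('eyeR',460,330,.062),('stackL',190,325,.062),('stackR',640,325,.062),('slotheld',409,160,.0827),('slotheldtopL',372,100,.0827),('R',447,100,.0827)]:
    P=f(a,b,z); print(n,P.round(4),'tool',(R.T@(P-st['eef_pos'])).round(4))
E
```

```text
stemfoot [0.5031 0.1327 0.062 ] tool [0.0053 0.0012 0.0598]
L [0.5042 0.1299 0.062 ] tool [ 0.0053 -0.0018  0.0602]
R [0.5027 0.1356 0.062 ] tool [0.0053 0.0042 0.0602]
eyeL [0.51   0.1282 0.062 ] tool [ 0.0054 -0.0049  0.0653]
eyeR [0.5069 0.1399 0.062 ] tool [0.0053 0.0072 0.0653]
stackL [0.5162 0.1047 0.062 ] tool [ 0.0054 -0.0292  0.0652]
stackR [0.5006 0.1635 0.062 ] tool [0.0053 0.0316 0.0654]
slotheld [0.4648 0.1214 0.0827] tool [-0.0154  0.0002  0.02  ]
slotheldtopL [0.4582 0.1157 0.0827] tool [-0.0154 -0.0036  0.012 ]
R [0.4562 0.1232 0.0827] tool [-0.0154  0.0042  0.012 ]
```

>>> apply_moves --increments '[[[0,0,0,0,0.001,0.008,0],[0,0,0,0,0.001,0.016,0],[0,0,0,0,0.001,0.022,0],[0,0,0,0,0.001,0.026,0],[0,0,0,0,0.001,0.026,0],[0,0,0,0,0.001,0.026,0]]]'

```text
time_s: 11.48
eef_pos: [0.4697, 0.1239, 0.0667]
tool_rot: [[-0.0, -0.259, 0.966], [-0.0, 0.966, 0.259], [-1.0, 0.0, -0.0]]
contact_force: [0.0, 0.1, -2.6]
width: 0.681
```

>>> apply_moves --increments '[[[0,0,0,0,0,0.001,0],[0,0,0,0,0,0.002,0],[0,0,0,0,0,0.003,0],[0,0,0,0,0,0.004,0]]]'

```text
time_s: 11.98
eef_pos: [0.4739, 0.125, 0.0668]
tool_rot: [[0.0, -0.259, 0.966], [-0.0, 0.966, 0.259], [-1.0, -0.0, 0.0]]
contact_force: [0.5, 0.7, -3.6]
width: 0.682
```

>>> apply_moves --increments '[[[0,0,0,0,0,0.001,0],[0,0,0,0,0,0.002,0],[0,0,0,0,0,0.003,0]]]'

```text
time_s: 12.35
eef_pos: [0.4768, 0.1258, 0.0668]
tool_rot: [[-0.0, -0.259, 0.966], [-0.0, 0.966, 0.259], [-1.0, -0.0, -0.0]]
contact_force: [-0.1, -0.7, -3.5]
width: 0.686
```

```bash
python3 - <<'E'
from h import *
plan([.5086,.1343,.0667],15)
print(monitor.get_state()['moment'])
E
```

```text
turn [-0. -0.  0.] shift [ 0.0001 -0.      0.0329] t 12.35 pos [0.4768 0.1258 0.0668] zang 15.0 F [-0.06 -0.67 -3.51] q6 -8.7 w 0.686
[ 0.05388164 -0.01928881 -0.00279821]
```

>>> apply_moves --increments '[[[0,0,0,0,0,0.001,0],[0,0,0,0,0,0.002,0],[0,0,0,0,0,0.003,0],[0,0,0,0,0,0.004,0]]]'

```text
time_s: 12.85
eef_pos: [0.4807, 0.1268, 0.0668]
tool_rot: [[-0.0, -0.259, 0.966], [0.0, 0.966, 0.259], [-1.0, 0.0, -0.0]]
contact_force: [0.0, -0.6, -3.3]
width: 0.686
```

>>> apply_moves --increments '[[[0,0,0,0,0,0.001,0],[0,0,0,0,0,0.002,0],[0,0,0,0,0,0.003,0],[0,0,0,0,0,0.004,0]]]'

```text
time_s: 13.35
eef_pos: [0.4845, 0.1278, 0.0668]
tool_rot: [[0.0, -0.259, 0.966], [-0.0, 0.966, 0.259], [-1.0, -0.0, 0.0]]
contact_force: [0.8, -0.4, -2.9]
width: 0.68
```

>>> apply_moves --increments '[[[0,0,0,0,0,0.001,0],[0,0,0,0,0,0.002,0],[0,0,0,0,0,0.003,0],[0,0,0,0,0,0.004,0]]]'

```text
time_s: 13.85
eef_pos: [0.4884, 0.1289, 0.0668]
tool_rot: [[-0.0, -0.259, 0.966], [-0.0, 0.966, 0.259], [-1.0, -0.0, -0.0]]
contact_force: [0.2, 0.0, -3.0]
width: 0.687
```

>>> apply_moves --increments '[[[0,0,0,0,0,0.0015,0],[0,0,0,0,0,0.003,0],[0,0,0,0,0,0.0045,0],[0,0,0,0,0,0.006,0]]]'

```text
time_s: 14.35
eef_pos: [0.4942, 0.1304, 0.0668]
tool_rot: [[-0.0, -0.259, 0.966], [-0.0, 0.966, 0.259], [-1.0, -0.0, -0.0]]
contact_force: [0.1, -0.1, -4.6]
width: 0.684
```

>>> apply_moves --increments '[[[0,0,0,0,0,0.0015,0],[0,0,0,0,0,0.003,0],[0,0,0,0,0,0.0045,0],[0,0,0,0,0,0.006,0]]]'

```text
time_s: 14.85
eef_pos: [0.5, 0.132, 0.0668]
tool_rot: [[0.0, -0.259, 0.966], [-0.0, 0.966, 0.259], [-1.0, -0.0, -0.0]]
contact_force: [0.4, 0.2, -2.9]
width: 0.689
```

>>> apply_moves --increments '[[[0,0,0,0,0,0.0015,0],[0,0,0,0,0,0.003,0],[0,0,0,0,0,0.0045,0],[0,0,0,0,0,0.006,0],[0,0,0,0,0,0.006,0]]]'

```text
time_s: 15.48
eef_pos: [0.5058, 0.1336, 0.0668]
tool_rot: [[0.0, -0.259, 0.966], [-0.0, 0.966, 0.259], [-1.0, -0.0, 0.0]]
contact_force: [-0.7, 0.8, -3.7]
width: 0.684
```

```bash
python3 - <<'E'
from h import *
plan([.5086,.1343,.0667],15)
print(monitor.get_state()['moment'])
E
```

```text
turn [-0.  0.  0.] shift [ 0.0001 -0.      0.0029] t 15.47 pos [0.5058 0.1336 0.0668] zang 15.0 F [-0.72  0.82 -3.74] q6 -8.2 w 0.684
[ 0.05790361 -0.0153457  -0.03095382]
```

Still no contact force. Now feeling for the eye's back wall in small steps.

>>> apply_moves --increments '[[[0,0,0,0,0,0.001,0],[0,0,0,0,0,0.002,0],[0,0,0,0,0,0.002,0]]]'

```text
time_s: 15.85
eef_pos: [0.5077, 0.1341, 0.0668]
tool_rot: [[-0.0, -0.259, 0.966], [-0.0, 0.966, 0.259], [-1.0, -0.0, -0.0]]
contact_force: [0.6, 0.1, -3.1]
width: 0.682
```

>>> apply_moves --increments '[[[0,0,0,0,0,0.0005,0],[0,0,0,0,0,0.001,0],[0,0,0,0,0,0.001,0]]]'

```text
time_s: 16.23
eef_pos: [0.5079, 0.1342, 0.0666]
tool_rot: [[-0.001, -0.259, 0.966], [-0.0, 0.966, 0.259], [-1.0, -0.0, -0.001]]
contact_force: [-5.2, -2.3, -2.2]
width: 0.682
```

>>> apply_moves --increments '[[[0,0,0,0,0,0.0005,0],[0,0,0,0,0,0.0005,0]]]'

```text
time_s: 16.48
eef_pos: [0.508, 0.1342, 0.0666]
tool_rot: [[-0.002, -0.259, 0.966], [-0.001, 0.966, 0.259], [-1.0, -0.0, -0.002]]
contact_force: [-5.4, -2.4, -0.5]
width: 0.688
```

>>> apply_moves --increments '[[[0,0,0,0,0,0.0005,0],[0,0,0,0,0,0.0005,0]]]'

```text
time_s: 16.73
eef_pos: [0.508, 0.1342, 0.0665]
tool_rot: [[-0.003, -0.259, 0.966], [-0.001, 0.966, 0.259], [-1.0, -0.0, -0.003]]
contact_force: [-7.6, -2.9, 1.8]
width: 0.684
```

>>> apply_moves --increments '[[[0,0,0,0,0,-0.0015,0],[0,0,0,0,0,-0.0026,0],[0,0,0,0,0,-0.0026,0],[0,0,0,0,0,-0.0026,0]]]'

```text
time_s: 17.23
eef_pos: [0.5075, 0.134, 0.0669]
tool_rot: [[0.001, -0.259, 0.966], [0.0, 0.966, 0.259], [-1.0, -0.0, 0.001]]
contact_force: [0.3, 0.5, -3.8]
width: 0.685
```

>>> apply_moves --increments '[[[3,0,0,0,0,0,0],[6,0,0,0,0,0,0],[10,0,0,0,0,0,0],[10,0,0,0,0,0,0]]]'

```text
time_s: 17.73
eef_pos: [0.5073, 0.1339, 0.0669]
tool_rot: [[0.0, -0.088, 0.996], [0.0, 0.996, 0.088], [-1.0, 0.0, 0.0]]
contact_force: [-0.5, -0.3, -5.0]
width: 0.685
```

```bash
python3 - <<'E'
from h import *
plan([.5071,.1339,.0667],5)
print(monitor.get_state()['moment'])
E
```

```text
turn [ 0.02  0.02 -0.  ] shift [ 0.0002 -0.     -0.0002] t 17.73 pos [0.5073 0.1339 0.0669] zang 5.02 F [-0.5  -0.32 -5.  ] q6 1.8 w 0.685
[-0.01259222 -0.00288075  0.02541591]
```

>>> apply_moves --increments '[[[7,0,0,0,0,-0.0002,0],[14,0,0,0,0,-0.0002,0],[21,0,0,0,0,-0.0002,0],[25,0,0,0,0,-0.0002,0],[25,0,0,0,0,-0.0002,0]]]'

```text
time_s: 18.35
eef_pos: [0.507, 0.1339, 0.0668]
tool_rot: [[0.0, 0.34, 0.94], [0.0, 0.94, -0.34], [-1.0, 0.0, 0.0]]
contact_force: [-0.0, -0.3, -3.6]
width: 0.689
```

>>> apply_moves --increments '[[[7,0,0,0,0,0,0],[14,0,0,0,0,0,0],[21,0,0,0,0,0,0],[28,0,0,0,0,0,0],[28,0,0,0,0,0,0]]]'

```text
time_s: 18.98
eef_pos: [0.507, 0.1339, 0.0668]
tool_rot: [[0.0, 0.741, 0.671], [0.0, 0.671, -0.741], [-1.0, 0.0, 0.0]]
contact_force: [-0.4, 0.6, -3.5]
width: 0.684
```

>>> apply_moves --increments '[[[7,0,0,0,0,0,0],[14,0,0,0,0,0,0],[21,0,0,0,0,0,0],[27,0,0,0,0,0,0],[27,0,0,0,0,0,0]]]'

```text
time_s: 19.6
eef_pos: [0.5069, 0.1339, 0.0668]
tool_rot: [[0.0, 0.965, 0.263], [0.0, 0.263, -0.965], [-1.0, 0.0, -0.0]]
contact_force: [0.8, 0.7, -3.2]
width: 0.686
```

```bash
python3 - <<'E'
from h import *
import pickle
plan([.5071,.1339,.0667],-75)
st=monitor.get_state(); print(st['moment']); pickle.dump(st,open('w7.pkl','wb'))
p,d=snap('wrist'); np.savez('w7.npz',p=p,d=d)
im=np.clip(p*1.6,0,255).astype(np.uint8)
cv2.imwrite('pics/w7.png',cv2.resize(im[170:320,150:350],(800,600),interpolation=cv2.INTER_CUBIC)[:,:,::-1])
E
```

```text
turn [ 0.25 -0.   -0.  ] shift [0.0001 0.0002 0.    ] t 19.6 pos [0.5069 0.1339 0.0668] zang -74.75 F [ 0.77  0.72 -3.21] q6 81.6 w 0.686
[ 0.0030197   0.02080136 -0.01634671]
```

View pics/w7.png

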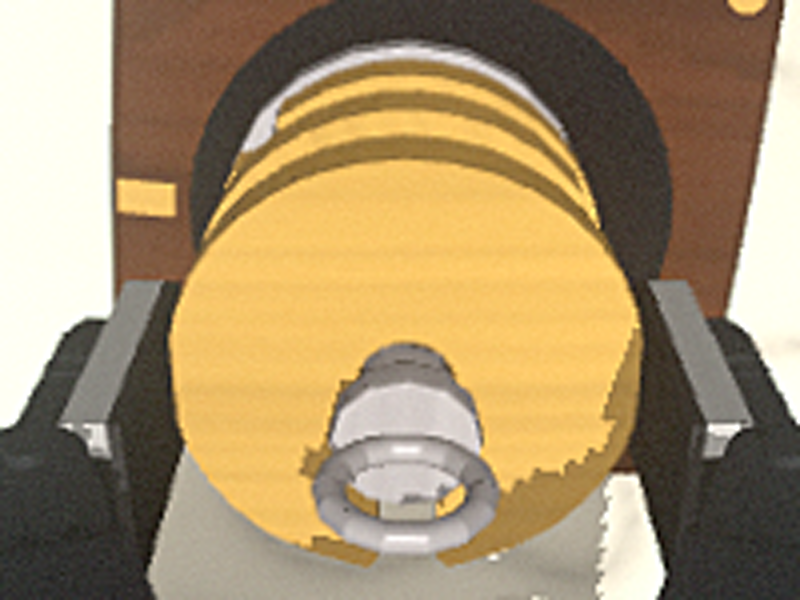

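The weight is on the stem under the head, its slot opposite the camera, in line with the stack and free of side forces. Lowering by feel.

>>> apply_moves --increments '[[[0,0,0,0.001,0,0,0],[0,0,0,0.002,0,0,0],[0,0,0,0.003,0,0,0],[0,0,0,0.003,0,0,0]]]'

```text
time_s: 20.15
eef_pos: [0.5068, 0.1339, 0.0637]
tool_rot: [[-0.0, 0.966, 0.259], [-0.0, 0.259, -0.966], [-1.0, -0.0, -0.0]]
contact_force: [-0.1, -0.1, -3.7]
width: 0.686
```

>>> apply_moves --increments '[[[0,0,0,0.0005,0,0,0],[0,0,0,0.001,0,0,0],[0,0,0,0.001,0,0,0]]]'

```text
time_s: 20.52
eef_pos: [0.5068, 0.1339, 0.0628]
tool_rot: [[-0.0, 0.966, 0.259], [-0.0, 0.259, -0.966], [-1.0, -0.0, -0.0]]
contact_force: [0.4, 0.4, -2.7]
width: 0.686
```

>>> apply_moves --increments '[[[0,0,0,0.0005,0,0,0],[0,0,0,0.0005,0,0,0],[0,0,0,0.0005,0,0,0]]]'

```text
time_s: 20.9
eef_pos: [0.5069, 0.1339, 0.0625]
tool_rot: [[0.0, 0.966, 0.259], [-0.0, 0.259, -0.966], [-1.0, 0.0, 0.0]]
contact_force: [-1.2, -1.4, 1.9]
width: 0.687
```

>>> apply_moves --increments '[[[0,0,0,-0.0003,0,0,0],[0,0,0,-0.0003,0,0,-0.38],[0,0,0,-0.0003,0,0,-0.42],[0,0,0,-0.0003,0,0,-0.46],[0,0,0,-0.0003,0,0,-0.5],[0,0,0,-0.0003,0,0,-0.55],[0,0,0,-0.0003,0,0,-0.64],[0,0,0,-0.0003,0,0,-0.64]]]'

```text
time_s: 21.9
eef_pos: [0.5069, 0.1338, 0.0626]
tool_rot: [[0.0, 0.966, 0.259], [-0.0, 0.259, -0.966], [-1.0, 0.0, 0.0]]
contact_force: [0.3, -0.1, 0.2]
width: 0.819
```

```bash
python3 - <<'E'
from h import *
import pickle
plan([.5071,.1339,.16],-75)
st=monitor.get_state(); pickle.dump(st,open('w8.pkl','wb'))
p,d=snap('wrist'); np.savez('w8.npz',p=p,d=d)
im=np.clip(p*1.6,0,255).astype(np.uint8)
cv2.imwrite('pics/w8.png',cv2.resize(im[170:320,150:350],(800,600),interpolation=cv2.INTER_CUBIC)[:,:,::-1])
E
```

```text
turn [-0.01  0.   -0.  ] shift [-0.0974  0.0002  0.    ] t 21.9 pos [0.5069 0.1338 0.0626] zang -75.01 F [ 0.34 -0.07  0.18] q6 81.8 w 0.819
```

View pics/w8.png

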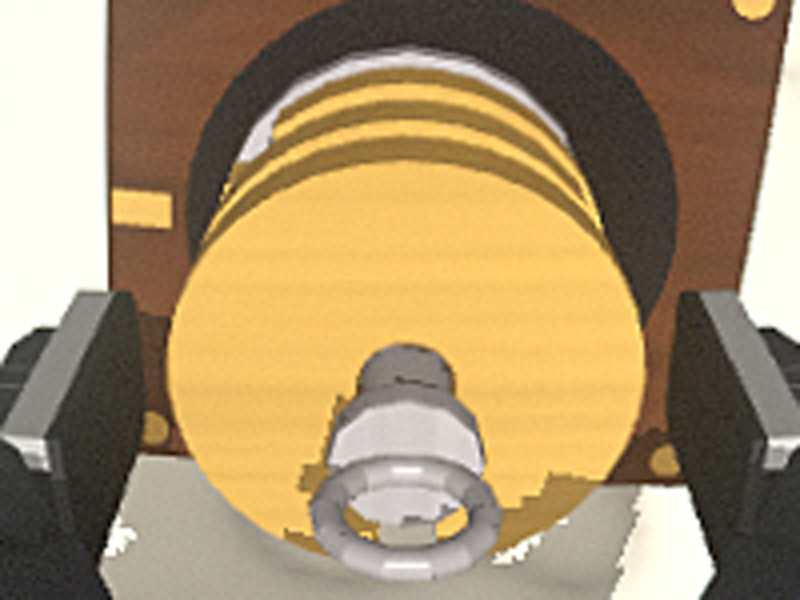

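Weight lies released on the stack (force ~0), fingers clear on both sides. Retracting straight up.

>>> apply_moves --increments '[[[0,0,0,-0.01,0,0,-0.64],[0,0,0,-0.03,0,0,-0.64],[0,0,0,-0.06,0,0,-0.64],[0,0,0,-0.1,0,0,-0.64],[0,0,0,-0.15,0,0,-0.64],[0,0,0,-0.15,0,0.03,-0.64],[0,0,0,-0.15,0,0.07,-0.64],[0,0,0,-0.15,0,0.07,-0.64],[0,0,0,-0.15,0,0.07,-0.64]]]'

```text
time_s: 23.08
eef_pos: [0.5248, 0.0665, 0.2129]
tool_rot: [[0.0, 0.966, 0.258], [0.0, 0.258, -0.966], [-1.0, 0.0, -0.0]]
contact_force: [0.2, -0.0, 0.6]
width: 0.821
```

```bash
python3 - <<'E'
from h import *
import pickle
st=monitor.get_state(); print(st['time_s'],st['eef_pos'],st['contact_force']); pickle.dump(st,open('w9.pkl','wb'))
p,d=snap('wrist'); np.savez('w9.npz',p=p,d=d)
im=np.clip(p*1.6,0,255).astype(np.uint8)
u,v=wproj([.5075,.134,.078],st); u0=int(min(max(u-80,0),352)); v0=int(min(max(v-60,0),264)); print(u0,v0)
cv2.imwrite('pics/w9.png',cv2.resize(im[v0:v0+120,u0:u0+160],(800,600),interpolation=cv2.INTER_CUBIC)[:,:,::-1])
E
```

```text
23.075 [0.52479858 0.06650351 0.21294327] [ 0.24863186 -0.01173514  0.59607945]
171 51
```

View pics/w9.png

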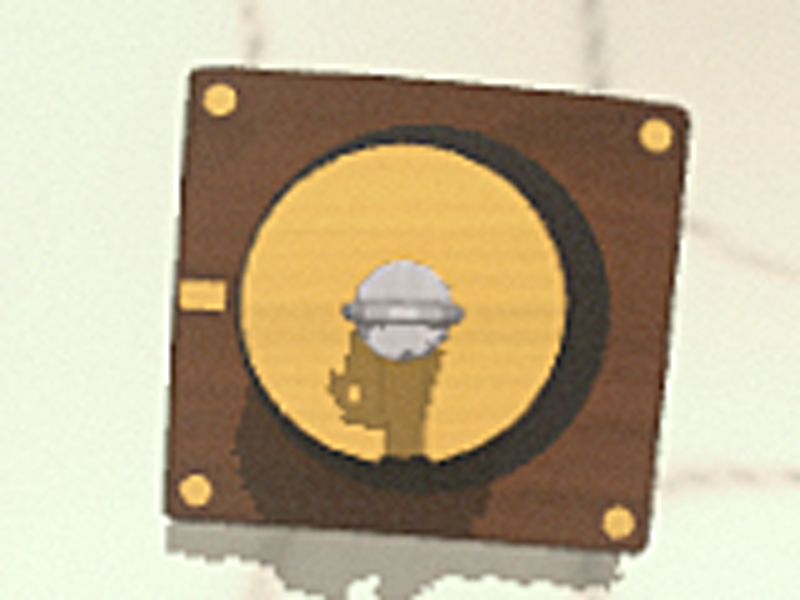

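The slot mouth is at (403,460), straight below the disc centre (405,302). The ring lies level across the image at y≈312, so the slot is square to the stem bar, which is the free third. Handing in.

```bash
python3 -c "
from cell import close_job
print(close_job())"
```

```text
the job is handed in; nothing more can be done
None
```

The loose weight is on the hanger under its head, turned to the free third and lying on the stack. I handed the job in at about 23 s of the 72 s allowed.

**How it went:**
- I slid the weight onto the stem along the bar.
- I felt for the back of its eye, with about 8 N at most.
- I backed off to the middle, turned it 90°, and lowered it until it met the stack with about 5 N.
- I then let go and drew the arm clear.

**Last checks:**
- **Forces:** readings were near zero after release, and none showed a knock during the slide or the turn.
- **Position:** the final wrist picture shows the weight centred over the stack, with its slot square to the hanger's ring. That puts it about along −75° in world axes.
- **Lower slots:** once covered, the two slots below could not be seen. The turn relies on the upper slot I measured beforehand at about 45.7°, with the lower slot never measured but taken to be 120° from it. That could leave the turn a couple of degrees out.
- **Other objects:** I took no final overview picture of the rest of the console. Nothing else was deliberately touched. The coaster took some downward pressing, about 9 N at most, while the weight was gripped.

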